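# Lock the label reel's shaft collar on the flat

### The arm

A 7-joint arm with a two-finger parallel gripper is mounted at the origin on the work surface. World frame = base frame: x ahead of the robot, y to its left, z up, the work surface at z = 0. Lengths are in m, angles in degrees, forces in N, time in s.
With the tool pointing down it reaches from about 0.4 to 0.85 m from the base axis. Payload 4.5 kg.
Tool frame: the origin (TCP) lies at the very end of the fingers, on their centre line; the grasp point (between the pads) lies 19 mm behind it (manip.grip_point_offset is the distance from the TCP to the grasp point, in m); z points along the fingers, y is the line along which they close (so a half turn about z gives the same grasp; the last joint's range is limited). The gripper opens to 85 mm and grips with 20 to 120 N. Pads are 22 mm wide; open, the fingers measure 114 mm over their backs; the gripper's body (76 mm by 85 mm) begins 54 mm behind the grasp point. The pads swing forward as they close: fully open they stand 13 mm farther back than shut.
Start: joints at [71.952, 39.483, -11.15, 89.685, 9.013, 51.709, -12.324], TCP at [0.214, -0.587, 0.231] pointing down, gripper open.
Joint ranges: [-172.22, 172.22], [-26.19, 119.32], [-84.43, 86.54], [7.71, 146.69], [-57.33, 237.33], [2.42, 119.75], [-152.13, 152.13]. Speed limits (degrees/s): [147.25, 147.25, 180, 180, 180, 180, 180].

### API

Orientations are given as a 3x3 rotation matrix whose columns are the frame's x, y, z axes.
In Python, from plant import manip gives the robot as it stands. The module is installed in compiled form; this text tells all that it offers.
- The arm moves only by the shell command python3 -m creep 'ROWS'. ROWS is JSON, a list of rows, each a list of 3 entries, a list of its own where there are three numbers: the shift along the tool's x, y, z in m, then the turn, a rotation vector about the tool's x, y, z in degrees, then the opening, from -1 (shut) to 1 (fully open), so that 0 is half open. In form: [[[tx, ty, tz], [rx, ry, rz], hand], ...]. A call has 1 to 5 rows; each row shifts and turns the commanded pose from where the row before left it, along the tool's axes as they then stand; what a row does not reach is not made up. A row lasts 1/10 s, in which the tool goes at most 50 mm and 8.59 degrees, less where a joint would pass 70% of its speed; a pose out of reach is approached as far as the arm can. A call with a gripper value outside its range is refused whole. The fingers move at their own pace and stop on an object; the grip force is fixed at half the most. Time passes only in rows, so rows that do not move let the fingers close. It gives the time, the measured TCP pose, the force, the opening and the grip force at its end, in the units of the state.
- manip.sense(): the state, without advancing time (a new reading comes with each control period).
- manip.capture(name): name is "scene" or "top" or "wrist"; returns the picture (400x640x3 uint8, blue, green, red); there is no depth.
- manip.camera_model(name): a dict with "fx", "fy", "cx", "cy" (pixels), "extrinsics" (4x4, takes a point from camera to world coordinates). Camera axes: x right, y down, z forward; pixel columns grow to the right and rows downward; lengths in m; the calibration is good to about 2 mm. A picture is of the moment at which its call begins: read the wrist's pose just before it. camera_model takes no time and is no camera call; for the wrist camera it gives the pose at the moment of the call.
- manip.sign_off(): hands the job in; it is judged then, once.
The state is a dict: "clock": time; "q": joint angles; "qvel": joint speeds; "tau": joint torques, N m; "tool_pos": TCP position; "ee_rot": TCP orientation; "force": force on the tool from outside, world axes, zero at the start; "wrist_torque": the same for the moment, N m; "gripper_width": opening from 0.0 (shut) to 1.0 (fully open); "grip_force": force on a finger pad.
Only numpy, scipy, OpenCV 4.12 (cv2) and the standard library are available. Lean on these libraries where they do the work, as an engineer would, in place of code of your own. Each camera call takes 0.05 s, during which the arm holds its last target. There are 200 camera calls.

### The job

The label reel is kept on its shaft by a loose collar. Slide the collar along the shaft right up against the reel's hub and turn it so that its thumbscrew squarely faces the flat of the shaft; only then tighten the thumbscrew clockwise until it stops, and let go. Leave the display box and the spare collar lying beside the holder where they are.

Things in the scene. Friction and masses are not known exactly. Their poses are not given: they have to be found in the camera images.
- holder: Label reel holder, screwed down: grey base plate 140 x 200 x 10 mm (x -70 to 70, y -55 to 145) and a bracket (135 mm high) carrying a level steel shaft along y, axis 100 mm above the table. Origin on the table under the shaft axis, directly below the end face of the reel's hub; z up; yaw within 0.35 rad, +y to the robot's left. It and the lever punch swap places (left or right).
- hub_face (a point): Centre, on the shaft axis, of the end face of the reel's grey hub; axes as the holder's. From here towards +y: hub 35 mm diameter for 55 mm, then the label reel 96 mm diameter for 65 mm, then the bracket. Towards -y: 100 mm of bare shaft, 22 mm diameter, on which the collar sits, ending free.
- punch: Cream lever punch, a bystander fixed to the table, about 150 x 75 mm and 160 mm high; origin at the centre of its underside.
- shaft_tilt (a joint): Which way the flat of the D-shaped shaft faces, rad: 0 = straight up, positive = leaning to the holder's -x side (the robot's side), -0.25 to 0.25. The flat is 18 mm wide, 6 mm from the axis, and runs along the whole bare shaft. The shaft is held fast and does not turn.
- collar_gap (a joint): Gap between the collar's end face and the hub's end face, m: 0 = touching (hard stop), at most 0.06, starts at 0.015 to 0.05. The collar is a dark steel ring, 40 mm diameter, 20 mm long, its middle at holder y = -(10 mm + gap). It slides with about 2.5 N and stays where it is left.
- collar_turn (a joint): Angle of collar and thumbscrew about the shaft relative to the flat, rad: 0 = thumbscrew points squarely out of the flat, positive = leaning to the holder's -x side. The thumbscrew's lean from vertical is shaft_tilt + collar_turn. Range -1.4 to 1.4, starts at 0.45 to 0.9. Turns with about 0.14 N m, stays where it is left.
- screw_turn (a joint): Rotation of the thumbscrew about its own (radial) axis, rad: grows clockwise seen from its outer end, starts at 0 to 0.35, tight against a hard stop at 1.5. At 0 its bar lies crosswise to the shaft, at 1.5 nearly along it. Turns with about 0.05 N m, does not sink as it turns.
- screw_bar (a point): Middle of the thumbscrew's steel grip bar: 34 mm long (own x axis), 10 mm thick (own y axis), 24 mm high (own z axis, pointing outwards from the shaft). It stands 46 mm from the shaft axis, in the middle of the collar's length; bar underside 14 mm clear above the collar.
- shaft_end (a point): Point on the flat at the shaft's free end, in the middle of the flat's width; its z axis is square to the flat, pointing out.
- display_box: Black display box with white inlay, 89 x 114 x 28 mm, lying beyond the holder; origin at the centre of its underside. Not to be disturbed.
- spare_collar: Spare collar without screw, a dark steel ring 40 mm diameter, 20 mm high, lying flat on the robot's side of the holder; origin at the centre of its underside. Not to be disturbed.

How it is judged (in metres and radians):
On the way, in this order (a step that is already met when the one before it is completed fails the run):
1. the collar touches the reel's hub (gap under 4 mm) and its thumbscrew faces the flat (within 0.15 rad), the screw not yet tightened (turned less than 0.8 rad) (value of joint collar_gap below 0.004 m and value of joint collar_turn between -0.15 and 0.15 rad and value of joint screw_turn below 0.8 rad), for 0.2 s.
2. the thumbscrew is turned clockwise to within 0.15 rad of its stop while the collar keeps its place (value of joint collar_gap below 0.004 m and value of joint collar_turn between -0.15 and 0.15 rad and value of joint screw_turn above 1.35 rad), for 0.2 s.
At the end, for the whole second after the job is handed in: The collar is within 4 mm of the reel's hub, its thumbscrew faces the shaft's flat within 0.15 rad, and the thumbscrew is within 0.15 rad of its tight stop (screw_turn above 1.35) (all of step 2); the robot touches nothing.
It fails at once if the display box is moved by more than 20 mm (distance of display_box from where it was at the start of the episode above 0.02 m).
It fails at once if the spare collar is moved by more than 20 mm (distance of spare_collar from where it was at the start of the episode above 0.02 m).
It also fails if it takes over 43 s, if anything falls off the work surface, if the arm or the gripper's body presses on something with over 40 N, if the wrist force passes 120 N, or if a joint passes its speed limit or range.

## Working session

There is one attempt and no reset: what is moved stays moved. The work goes in short steps, Python scripts to look and compute and a shell command to move; the robot and the scene stay as the last step left them, time stands still between calls to the robot, and variables do not carry over. Pictures are saved under pics/ and viewed, at most 10 in all, crops included, and the job is handed in when it is done.

```bash
mkdir -p pics
python3 - <<'E'
from plant import manip
import cv2,numpy as np
for n in("scene","top"):
    im=manip.capture(n);cv2.imwrite(f"pics/{n}0.png",im)
    m=manip.camera_model(n);print(n,m["fx"],m["fy"],m["cx"],m["cy"]);print(np.round(m["extrinsics"],4).tolist())
s=manip.sense();print(s["clock"],s["tool_pos"],np.round(s["ee_rot"],3).tolist(),s["gripper_width"],manip.grip_point_offset)
E
```

```text
scene 376.6381109000921 376.6381109000921 317.02920572154005 195.88222424294716
[[-0.4229, 0.6235, -0.6576, 1.05], [0.9062, 0.2947, -0.3033, 0.1392], [0.0047, -0.7242, -0.6896, 0.6331], [0.0, 0.0, 0.0, 1.0]]
top 477.8220905509479 477.8220905509479 319.5439065167461 203.44798307855783
[[-0.0168, -0.9723, 0.233, 0.3924], [-0.9999, 0.0167, -0.0022, -0.0579], [-0.0017, -0.233, -0.9725, 1.0089], [0.0, 0.0, 0.0, 1.0]]
0.1 [ 0.21337585 -0.5868377   0.23056294] [[0.94, 0.342, -0.001], [0.342, -0.94, 0.001], [-0.0, -0.002, -1.0]] 1.001214160162397 0.0187
```

View pics/scene0.png

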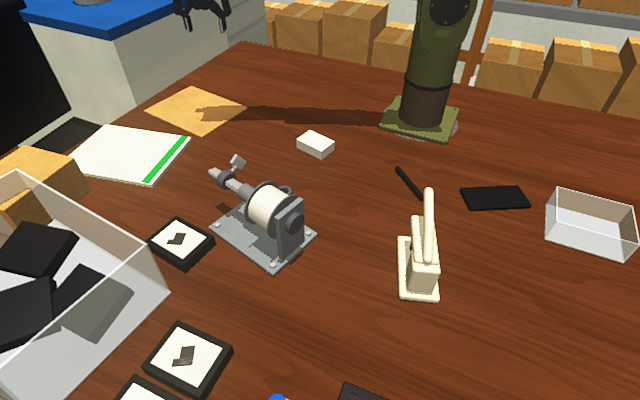

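View pics/top0.png

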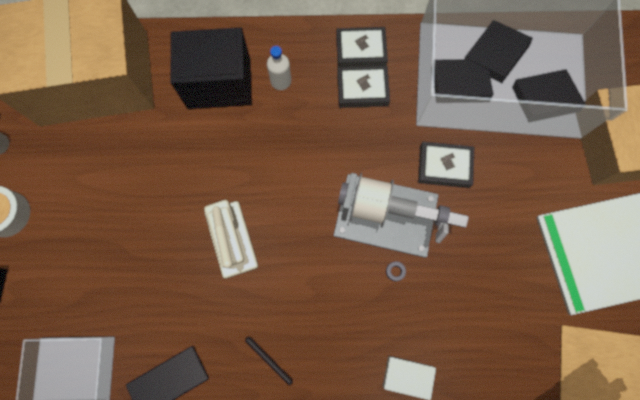

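The scene picture shows the holder around (265,220) with the thumbscrew at (238,162). In the top picture the holder is at (388,215), the collar near (444,215), the screw leaning to the robot's side at (441,232) and the spare ring at (397,271). Next I'll zoom in on both.

Run:
```python
import cv2,numpy as np
a=cv2.imread("pics/top0.png")[165:285,325:485];b=cv2.imread("pics/scene0.png")[145:280,200:330]
a=cv2.resize(a,None,fx=5,fy=5,interpolation=cv2.INTER_CUBIC)
b=cv2.resize(b,None,fx=4,fy=4,interpolation=cv2.INTER_CUBIC)
cv2.imwrite("pics/a.png",a);cv2.imwrite("pics/b.png",b)
```

```text
(no output)
```

View pics/a.png

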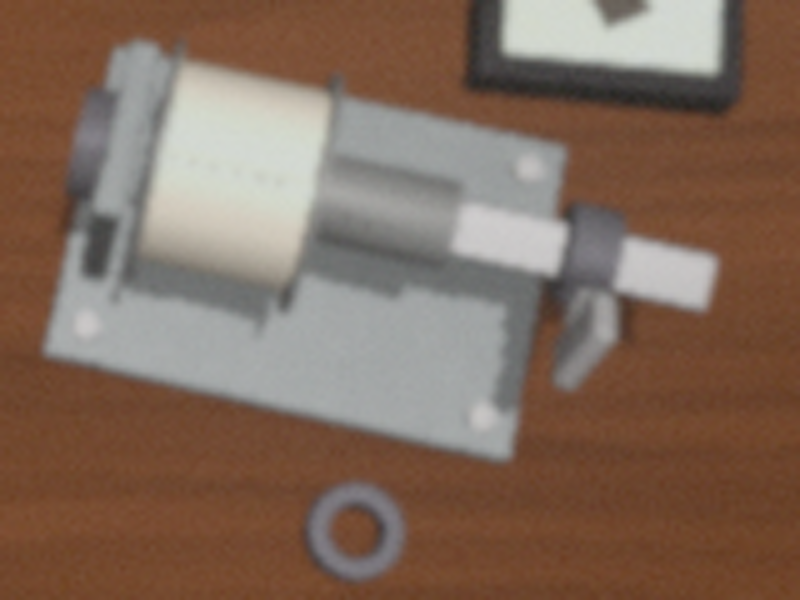

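The zoom shows the plate corners at (566,147), (512,460) and (45,355). The flat runs from the hub at (457,230) to the free end at (714,283). The collar top is near (598,235) and the bar near (587,342).

```bash
cat > h.py <<'E'
from plant import manip
import cv2,numpy as np
def ray(n,u,v,m=None):
    m=m or manip.camera_model(n);E=np.array(m["extrinsics"])
    d=E[:3,:3]@[(u-m["cx"])/m["fx"],(v-m["cy"])/m["fy"],1];return E[:3,3],d/np.linalg.norm(d)
def plane(n,u,v,z,m=None):
    o,d=ray(n,u,v,m);return o+d*(z-o[2])/d[2]
def tri(r):
    A=sum(np.eye(3)-np.outer(d,d) for o,d in r);b=sum((np.eye(3)-np.outer(d,d))@o for o,d in r)
    p=np.linalg.solve(A,b);return p,[np.linalg.norm(np.cross(p-o,d)) for o,d in r]
E
python3 - <<'E'
from h import *
P=lambda u,v,z:plane("top",325+u/5,165+v/5,z)
c=[P(566,147,.01),P(512,460,.01),P(45,355,.01)]
print(np.round(c,4),np.linalg.norm(c[0]-c[1]),np.linalg.norm(c[1]-c[2]))
ey=c[2]-c[1];ey/=np.linalg.norm(ey);print("yaw",np.arctan2(-ey[0],ey[1]))
ex=c[0]-c[1];print("yawx",np.arctan2(ex[1],ex[0]))
for n,p in dict(hub=(457,230,.106),end=(714,283,.106),col=(598,235,.12),bar=(587,342,.13),spare=(356,531,.02)).items(): print(n,np.round(P(*p),4))
print("org from plate",(c[0]+c[1])/2+ey*.055)
s=manip.sense();R=s["ee_rot"];E=np.array(manip.camera_model("wrist")["extrinsics"])
print(np.round(R.T@E[:3,:3],3).tolist(),np.round(R.T@(E[:3,3]-s["tool_pos"]),4),manip.camera_model("wrist")["fx"])
E
```

```text
[[ 0.6474 -0.3166  0.01  ]
 [ 0.5126 -0.284   0.01  ]
 [ 0.5604 -0.0896  0.01  ]] 0.1386886752757418 0.20015229545184232
yaw -0.2411156717315489
yawx -0.2379144581320437
hub [ 0.5905 -0.2471  0.106 ]
end [ 0.5679 -0.3447  0.106 ]
col [ 0.5845 -0.2977  0.12  ]
bar [ 0.5417 -0.2878  0.13  ]
spare [ 0.4833 -0.2155  0.02  ]
org from plate [ 0.59314016 -0.24688852  0.01      ]
[[-0.0, -0.946, -0.324], [1.0, -0.0, 0.001], [-0.001, -0.324, 0.946]] [ 0.0828 -0.0011 -0.1423] 284.5334223896755
```

View pics/b.png

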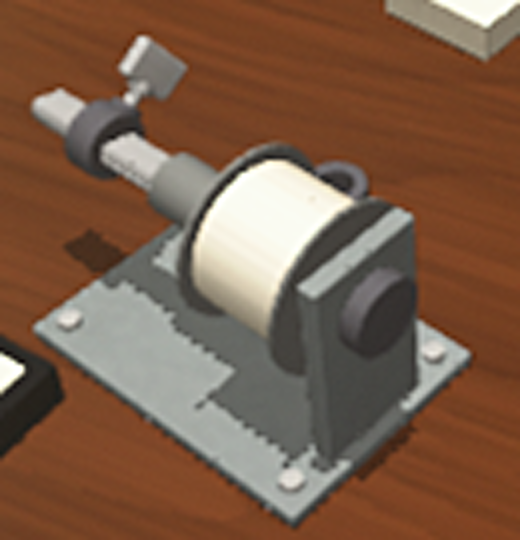

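```bash
python3 - <<'E'
from h import *
print(tri([ray("top",442.4,233.4),ray("scene",238.2,162)]), tri([ray("top",467.8,221.6),ray("scene",200+45/4,145+103/4)]))
E
T='[0.046,-0.0025,0],[0,0,0],1'
python3 -m creep "[[[0.046,-0.0025,0],[0,0,0],1],[[0.046,-0.0025,0],[0,0,0],1],[[0.046,-0.0025,0],[0,0,0],1],[[0.046,-0.0025,0],[0,0,0],1],[[0.046,-0.0025,0],[0,0,0],1]]" >/dev/null
python3 -m creep "[[[0.046,-0.0025,0],[0,0,0],1],[[0.046,-0.0025,0],[0,0,0],1],[[0.046,-0.0025,0],[0,0,0],1],[[0.046,-0.0025,0],[0,0,0],1],[[0,0,0],[0,0,8.5],1]]"
python3 -m creep "[[[0,0,0],[0,0,8.5],1],[[0,0,0],[0,0,8.5],1],[[0,0,0],[0,0,8.5],1],[[0,0,0],[0,0,8.5],1],[[0,0,0],[0,0,8.5],1]]" >/dev/null
python3 -m creep "[[[0,0,0],[0,0,8.5],1],[[0,0,0],[0,0,8.5],1],[[0,0,0],[0,0,8.5],1],[[0,0,0],[0,0,8.5],1],[[0,0,0],[0,0,0],1]]"
python3 -m creep "[[[0,0,0.04],[0,0,0],1],[[0,0,0.04],[0,0,0],1],[[0,0,0],[0,-8.5,0],1],[[0,0,0],[0,-8.5,0],1],[[0,0,0],[0,-8.5,0],1]]"
python3 -c "
from plant import manip
print(manip.sense()['q'])"
```

```text
(array([ 0.54141155, -0.28678051,  0.12401185]), [np.float64(0.0027401637866836135), np.float64(0.0027401637866836218)]) (array([ 0.56781893, -0.34422568,  0.09893091]), [np.float64(0.002870061895111641), np.float64(0.0028700618951115722)])
clock: 1.1
tool_pos: [0.6028, -0.4165, 0.2299]
ee_rot: [[0.978, 0.207, 0.005], [0.207, -0.978, 0.007], [0.007, -0.006, -1.0]]
force: [0.2, 1.0, -0.2]
gripper_width: 0.998
grip_force: 0.0
clock: 2.1
tool_pos: [0.5948, -0.4243, 0.2306]
ee_rot: [[0.422, -0.906, -0.001], [-0.906, -0.422, 0.0], [-0.001, 0.001, -1.0]]
force: [0.3, 0.8, 0.6]
gripper_width: 1.002
grip_force: 0.0
clock: 2.6
tool_pos: [0.5959, -0.4248, 0.1513]
ee_rot: [[0.391, -0.906, -0.165], [-0.833, -0.424, 0.356], [-0.392, -0.001, -0.92]]
force: [2.9, -0.3, -0.9]
gripper_width: 1.002
grip_force: 0.0
[  34.51674286   67.4257867     8.34426391   41.32021964  -17.5850783
   92.75509755 -113.26703479]
```

```bash
python3 -m creep "[[[0,0,0],[0,-4,0],1],[[0,0,0.03],[0,0,0],1],[[0,0,0],[0,0,0],1]]"
python3 - <<'E'
from h import *
import json
m=manip.camera_model("wrist");json.dump({k:(np.array(v).tolist()) for k,v in m.items()},open("w1.json","w"))
im=manip.capture("wrist");cv2.imwrite("pics/w1.png",im)
E
```

```text
clock: 2.9
tool_pos: [0.5877, -0.41, 0.1185]
ee_rot: [[0.374, -0.906, -0.198], [-0.805, -0.423, 0.416], [-0.461, 0.004, -0.888]]
force: [-0.4, 1.6, -1.4]
gripper_width: 1.002
grip_force: 0.0
```

View pics/w1.png

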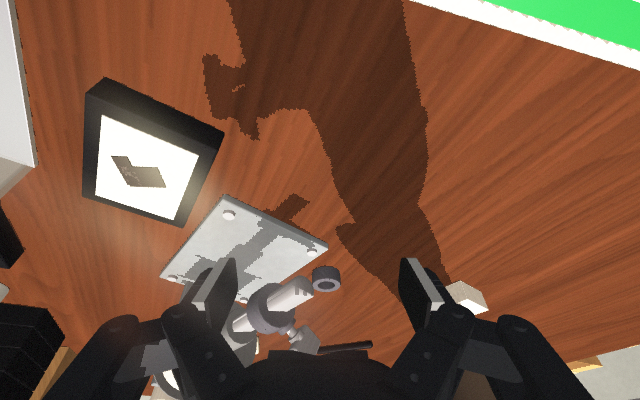

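The wrist view is upside down. The shaft end is near (305,288), low in the frame, with the collar at (270,308) and the screw at (300,335). I'll move up and over so the end face is centred.

```bash
python3 -m creep "[[[-0.04,0,-0.015],[0,0,0],1],[[-0.04,0,-0.015],[0,0,0],1],[[-0.01,0,0.02],[0,0,0],1],[[0,0,0],[0,0,0],1],[[0,0,0],[0,0,0],1]]"
python3 - <<'E'
from h import *
import json
m=manip.camera_model("wrist");json.dump({k:(np.array(v).tolist()) for k,v in m.items()},open("w2.json","w"))
im=manip.capture("wrist");cv2.imwrite("pics/w2.png",im)
def px(p):
    E=np.linalg.inv(m["extrinsics"]);c=E[:3,:3]@p+E[:3,3];return m["fx"]*c[0]/c[2]+m["cx"],m["fy"]*c[1]/c[2]+m["cy"],c[2]
u,v,d=px(np.array([.568,-.344,.1]));print(u,v,d)
u=int(u);v=int(v);x0,y0=max(u-70,0),max(v-50,0);print(x0,y0)
cv2.imwrite("pics/w2c.png",cv2.resize(im[y0:y0+110,x0:x0+150],None,fx=5,fy=5,interpolation=cv2.INTER_CUBIC))
E
```

```text
clock: 3.45
tool_pos: [0.5592, -0.3441, 0.1742]
ee_rot: [[0.377, -0.907, -0.19], [-0.81, -0.422, 0.408], [-0.45, 0.0, -0.893]]
force: [-0.0, 0.4, -0.6]
gripper_width: 1.001
grip_force: 0.0
305.7230648679137 170.20240252990672 0.210329078875246
235 120
```

View pics/w2c.png

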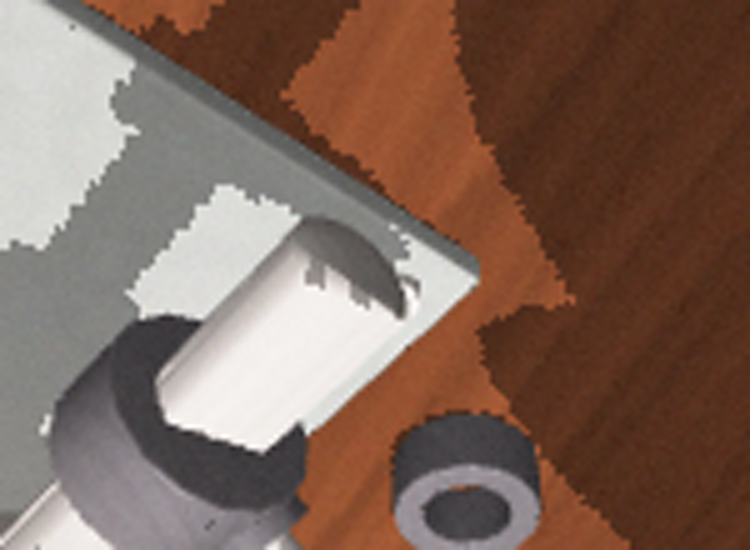

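The crop shows the D-shaped end face clearly, with its chord running roughly from (298,236) to (404,318). I'll stretch the contrast to see the flat's edges.

Run:
```python
from h import *
import json
im=cv2.imread("pics/w2.png");g=im[155:215,260:320].astype(float).mean(2)
hi=np.clip((g-190)/(65),0,1)*255; lo=np.clip(g/200,0,1)*255
o=np.hstack([hi,lo]).astype(np.uint8);cv2.imwrite("pics/w2d.png",cv2.resize(o,None,fx=6.6,fy=6.6,interpolation=cv2.INTER_NEAREST))
m=json.load(open("w2.json"));m["extrinsics"]=np.array(m["extrinsics"])
ex=np.array([.971,-.239,0]);ey=np.array([.239,.971,0]);o0=np.array([.592,-.247,.1])
def endp(u,v,yh=-.1):
    o,d=ray("wrist",u,v,m);p=o+d*((yh-(o-o0)@ey)/(d@ey));return (p-o0)@ex*1e3,(p[2]-.1)*1e3
for c in[(298,236),(310,225),(404,318),(355,225),(404,290)]:print(c,np.round(endp(235+c[0]/5,120+c[1]/5),1))
```

```text
(298, 236) [9.7 4.2]
(310, 225) [7.9 0.3]
(404, 318) [-9.6  8.2]
(355, 225) [-0.1 -6.1]
(404, 290) [-9.6  2. ]
```

View pics/w2d.png

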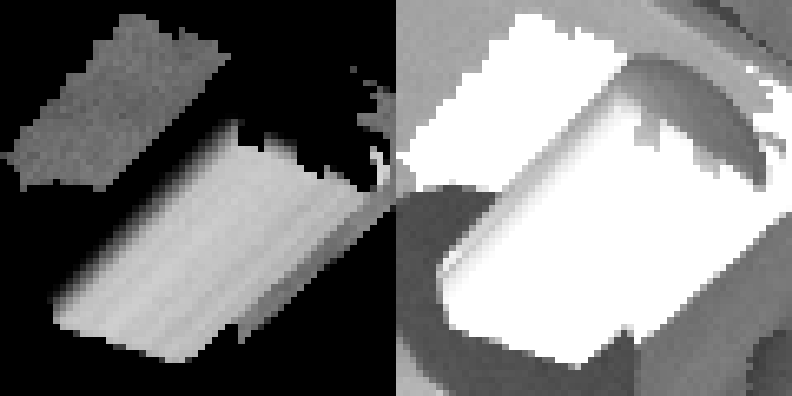

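```bash
python3 -m creep "[[[0.008,0,-0.003],[0,-7,0],1],[[0.008,0,-0.003],[0,-7,0],1],[[0.008,0,-0.003],[0,-6,0],1],[[-0.013,0,0.038],[0,0,0],1],[[0,0,0],[0,0,0],1]]"
python3 - <<'E'
from h import *
import json
m=manip.camera_model("wrist");json.dump({k:(np.array(v).tolist()) for k,v in m.items()},open("w3.json","w"))
im=manip.capture("wrist");cv2.imwrite("pics/w3.png",im)
def px(p):
    E=np.linalg.inv(m["extrinsics"]);c=E[:3,:3]@p+E[:3,3];return m["fx"]*c[0]/c[2]+m["cx"],m["fy"]*c[1]/c[2]+m["cy"],c[2]
u,v,d=px(np.array([.568,-.344,.1]));print(u,v,d,manip.sense()['q'])
u=int(u);v=int(v);x0,y0=max(u-50,0),max(v-37,0);print(x0,y0)
cv2.imwrite("pics/w3c.png",cv2.resize(im[y0:y0+75,x0:x0+100],None,fx=8,fy=8,interpolation=cv2.INTER_CUBIC))
E
```

```text
clock: 4.0
tool_pos: [0.5493, -0.3321, 0.141]
ee_rot: [[0.271, -0.906, -0.324], [-0.608, -0.423, 0.672], [-0.746, 0.015, -0.666]]
force: [-0.7, 1.2, -0.3]
gripper_width: 1.003
grip_force: 0.0
293.8586271945211 180.06158876977477 0.1594537909335344 [  38.2608264    74.00176117   -4.383509     37.81428389  -17.9939505
  110.25814748 -119.58516234]
243 143
```

View pics/w3c.png

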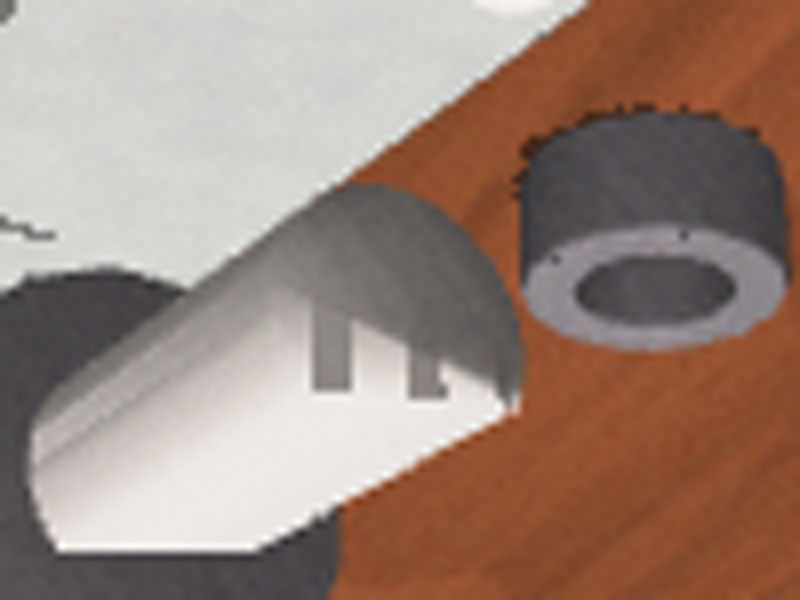

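The chord of the D is now visible: the shadow bars on the end face stop on it, at about (333,391) and (430,398), and it ends at the corner (518,406). The flat meets the collar along (60,550) to (258,550).

Run:
```python
from h import *
import json
m=json.load(open("w3.json"));m["extrinsics"]=np.array(m["extrinsics"])
ex=np.array([.971,-.239,0]);ey=np.array([.239,.971,0]);o0=np.array([.592,-.247,.1])
def f(c,yh):
    o,d=ray("wrist",243+c[0]/8,143+c[1]/8,m);p=o+d*((yh-(o-o0)@ey)/(d@ey));return np.round([(p-o0)@ex*1e3,(p[2]-.1)*1e3],2)
for A,B,y in[((333,391),(430,398),-.1),((315,391),(518,406),-.1),((60,550),(258,550),-.0607)]:
    a,b=f(A,y),f(B,y);print(a,b,np.linalg.norm(a-b),"tilt",np.arctan2(a[1]-b[1],a[0]-b[0]))
for c in[(375,185),(450,225),(505,305),(520,370)]:print(c,f(c,-.1))
g=cv2.imread("pics/w3.png").mean(2)
for v in range(185,202):print(v,g[v,276:312:2].astype(int))
```

```text
[5.72 8.95] [-2.16  7.28] 8.05501707012468 tilt 0.2088389366257335
[7.12 9.34] [-9.8  5.8] 17.286352998825407 tilt 0.20624488636613847
[6.06 8.42] [-11.89   4.35] 18.40563500670379 tilt 0.2229708817376292
(375, 185) [ 2.82 -7.88]
(450, 225) [-3.68 -6.85]
(505, 305) [-8.63 -1.92]
(520, 370) [-9.98  2.91]
185 [192 193 191 139 135 136 188 190 152 104 100  99  96  98  91  88  88  91]
186 [193 199 199 135 139 134 194 194 194 117 101 107 100  97  93  90  87  89]
187 [199 205 209 135 139 140 206 201 199 135 118 117 104 101  93  90  89  93]
188 [201 212 215 139 138 137 210 209 206 132 131 167 117 106  99  86  91  93]
189 [208 217 220 139 135 139 215 215 214 132 133 210 172 119 104  87  90  95]
190 [215 220 224 138 136 135 222 220 222 138 132 209 216 174 128  89  92  94]
191 [218 223 228 147 142 144 229 226 226 136 131 128 219 219 178  99  95  95]
192 [223 228 231 232 232 233 234 231 231 146 144 140 227 224 222 110 106  96]
193 [226 230 233 234 234 236 235 236 233 233 233 231 230 230 228 135  96  96]
194 [230 234 233 233 233 234 233 232 232 232 230 230 230 229 229 161  99  95]
195 [233 233 234 235 234 236 232 234 233 233 231 231 230 229 228  95  96  95]
196 [232 233 234 234 235 234 232 233 231 232 231 230 230 228  96  93  93  92]
197 [234 235 234 235 235 232 232 233 231 231 230 228 226  95  94  91  91  88]
198 [234 233 235 234 233 233 233 233 229 231 229 227  94  93  94  94  95  92]
199 [233 234 233 233 233 232 232 232 231 228 228  96  95  94  94  94  92  92]
200 [235 235 235 233 233 231 231 232 231 228 125  91  90  92  92  92  90  94]
201 [235 234 233 233 233 230 231 229 230 161  91  89  94  95  91  91  90  95]
```

```bash
cat >> h.py <<'E'
from scipy.spatial.transform import Rotation as Ro
YAW=-.240;ex=np.array([np.cos(YAW),np.sin(YAW),0]);ey=np.array([-np.sin(YAW),np.cos(YAW),0]);ez=np.array([0,0,1.]);O=np.array([.592,-.247,.1])
def target(lean,rad,yh,rot=0):
    r=-np.sin(lean)*ex+np.cos(lean)*ez;z=-r;y=-ey;R=np.c_[np.cross(y,z),y,z]@Ro.from_euler('z',rot).as_matrix()
    return O+ey*yh+r*rad,R
def todo(p,R):
    s=manip.sense();C=np.array(s["ee_rot"])
    t=p-s["tool_pos"];rv=Ro.from_matrix(C.T@R).as_rotvec(degrees=True)
    print("t",s["clock"],"trans now-frame",np.round(C.T@t,4),"world",np.round(t,4),"target-frame",np.round(R.T@t,4),"rotvec",np.round(rv,2),np.linalg.norm(rv),"q",np.round(s["q"]),"w",s["gripper_width"],s["grip_force"],"F",np.round(s["force"],1))
    b=s["tool_pos"]+C[:,2]*-.0187-O;print("grip pt: lean",np.arctan2(-b@ex,b[2]),"rad",np.hypot(b@ex,b[2]),"yh",b@ey,"tool lean",np.arctan2(C[:,2]@ex,-C[2,2]))
E
python3 -m creep "[[[0,0,-0.05],[0,0,0],0.2],[[0,0,-0.05],[0,0,0],0.2],[[0,0,-0.03],[0,0,0],0.2]]"
python3 -c "
from h import *
todo(*target(1.03,.126,-.0507))"
```

```text
clock: 4.35
tool_pos: [0.6035, -0.3908, 0.1614]
ee_rot: [[0.263, -0.948, -0.177], [-0.685, -0.313, 0.658], [-0.679, -0.052, -0.732]]
force: [-1.1, -2.5, -0.6]
gripper_width: 0.604
grip_force: 0.0
t 4.35 trans now-frame [-0.1185  0.0841  0.0993] world [-0.1285  0.1202  0.0034] target-frame [-0.076  -0.0862 -0.1333] rotvec [  6.17  90.57 -65.19] 111.75963509779733 q [  39.   81.   12.   15.  -37.  120. -125.] w 0.6038777347643361 0.0 F [-1.1 -2.5 -0.6]
grip pt: lean -0.6008782441256346 rad 0.09108213940403885 yh -0.14807365765449532 tool lean -0.4212739925384724
```

```bash
python3 -m creep "[[[-0.025,0.027,-0.013],[0,0,0],0.2],[[-0.025,0.027,-0.013],[0,0,0],0.2],[[-0.025,0.027,-0.013],[0,0,0],0.2],[[-0.025,0.027,-0.013],[0,0,0],0.2],[[0,0,0],[0.5,6.9,-4.9],0.2]]" >/dev/null
python3 -m creep "[[[0,0,0],[0.5,6.9,-4.9],0.2],[[0,0,0],[0.5,6.9,-4.9],0.2],[[0,0,0],[0.5,6.9,-4.9],0.2],[[0,0,0],[0.5,6.9,-4.9],0.2],[[0,0,0],[0.5,6.9,-4.9],0.2]]"
python3 -c "
from h import *
todo(*target(1.03,.126,-.0507))"
```

```text
clock: 5.35
tool_pos: [0.4879, -0.3923, 0.2612]
ee_rot: [[0.69, -0.685, 0.233], [-0.72, -0.681, 0.13], [0.07, -0.258, -0.964]]
force: [0.1, -0.4, -0.9]
gripper_width: 0.6
grip_force: 0.0
t 5.35 trans now-frame [-0.1034 -0.0493  0.1056] world [-0.0129  0.1218 -0.0963] target-frame [-0.1039 -0.1152  0.014 ] rotvec [  4.09  49.07 -35.33] 60.60292331156874 q [ 37.  36.   9.  94. -27.  49. -74.] w 0.5996711129116972 0.0 F [ 0.1 -0.4 -0.9]
grip pt: lean 0.37332910470851743 rad 0.19246199591785368 yh -0.16928872381910395 tool lean 0.20025625683891948
```

```bash
python3 -m creep "[[[0,0,0],[0.5,6.9,-5],0.2],[[0,0,0],[0.5,6.9,-5],0.2],[[0,0,0],[0.5,6.9,-5],0.2],[[0,0,0],[0.5,6.9,-5],0.2],[[0,0,0],[0.5,6.9,-5],0.2]]" >/dev/null
python3 -m creep "[[[0,0,0],[0.5,6.9,-5],0.2],[[0,0,0],[0.5,6.9,-5],0.2],[[0,0,0],[0,0,0],0.2]]"
python3 -c "
from h import *
todo(*target(1.03,.126,-.0507))"
```

```text
clock: 6.15
tool_pos: [0.491, -0.449, 0.3219]
ee_rot: [[0.636, -0.245, 0.732], [-0.248, -0.963, -0.106], [0.731, -0.115, -0.673]]
force: [-0.4, -0.8, -1.0]
gripper_width: 0.598
grip_force: 0.0
t 6.15 trans now-frame [-0.1692 -0.1499  0.075 ] world [-0.016   0.1784 -0.157 ] target-frame [-0.1644 -0.1695  0.0312] rotvec [-3.54 11.6  -5.58] 13.347161995741493 q [ 85.  38. -50. 114. -57.   2.   0.] w 0.5979804610975623 0.0 F [-0.4 -0.8 -1. ]
grip pt: lean 0.2660669170657425 rad 0.24298406780327164 yh -0.2215309648025332 tool lean 0.8305883316458891
```

```bash
cat >> h.py <<'E'
def grasp(barlean,toollean,back,yh,rot=0,rb=.046):
    p,_=target(barlean,rb,yh);_,R=target(toollean,0,0,rot);return p-R[:,2]*(back-.0187),R
E
python3 -c "
from h import *
todo(*grasp(1.03,.6,.08,-.0507))"
```

```text
t 6.15 trans now-frame [-0.1394 -0.1513  0.0937] world [ 0.017   0.1703 -0.1476] target-frame [-0.1031 -0.1695  0.1083] rotvec [ -4.65 -13.01  -4.7 ] 14.594972455398176 q [ 85.  38. -50. 114. -57.   2.   0.] w 0.5979804610975623 0.0 F [-0.4 -0.8 -1. ]
grip pt: lean 0.2660669170657425 rad 0.24298406780327164 yh -0.2215309648025332 tool lean 0.8305883316458891
```

```bash
python3 -m creep "[[[0,0,0],[-2.3,-6.5,-2.3],0.2],[[0,0,0],[-2.3,-6.5,-2.3],0.2],[[0,0,0],[0,0,0],0.2]]"
python3 -c "
from h import *
todo(*grasp(1.03,.6,.08,-.0507))"
```

```text
clock: 6.45
tool_pos: [0.5015, -0.436, 0.3094]
ee_rot: [[0.746, -0.218, 0.63], [-0.204, -0.974, -0.097], [0.634, -0.056, -0.771]]
force: [0.5, 0.2, 0.7]
gripper_width: 0.599
grip_force: 0.0
t 6.45 trans now-frame [-0.113  -0.1471  0.0931] world [ 0.0065  0.1574 -0.1352] target-frame [-0.1019 -0.1544  0.094 ] rotvec [-3.26 -5.04 -1.05] 6.095817974061608 q [ 65.  31. -24. 111. -53.  14.  -7.] w 0.5990910260412794 0.0 F [0.5 0.2 0.7]
grip pt: lean 0.24032575106492468 rad 0.23047247252493736 yh -0.20614782205957444 tool lean 0.6886540407034409
```

```bash
python3 -m creep "[[[0,0,0],[-3.2,-5,-1],0.2],[[-0.025,-0.038,0.0235],[0,0,0],0.2],[[-0.025,-0.038,0.0235],[0,0,0],0.2],[[-0.025,-0.038,0.0235],[0,0,0],0.2],[[0,0,0],[0,0,0],0.2]]"
python3 - <<'E'
from h import *
todo(*grasp(1.03,.6,.08,-.0507))
cv2.imwrite("pics/w4.png",manip.capture("wrist"))
E
```

```text
clock: 6.95
tool_pos: [0.5167, -0.3336, 0.242]
ee_rot: [[0.823, -0.209, 0.529], [-0.206, -0.976, -0.066], [0.53, -0.054, -0.846]]
force: [0.1, 0.8, 1.4]
gripper_width: 0.6
grip_force: 0.0
t 6.95 trans now-frame [-0.0544 -0.0481  0.0491] world [-0.0087  0.0549 -0.0677] target-frame [-0.056  -0.0513  0.0438] rotvec [-3.51  2.36 -0.33] 4.23953863684052 q [ 52.  33. -23. 119. -57.   3. -11.] w 0.6004328197516727 0.0 F [0.1 0.8 1.4]
grip pt: lean 0.3765737132436572 rad 0.16973340653771737 yh -0.1031065919381594 tool lean 0.5589615228261301
```

View pics/w4.png

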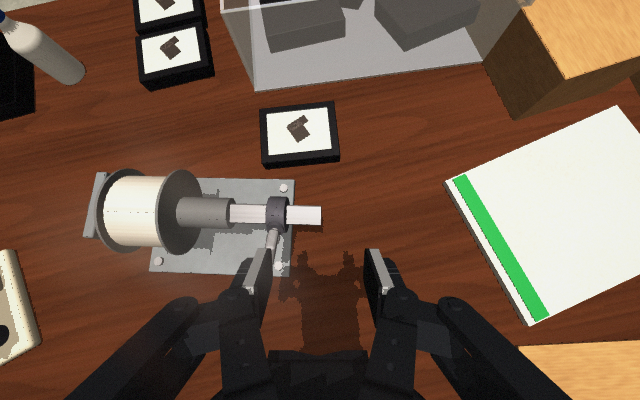

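The wrist view shows the collar at (277,213) with the bar sticking out towards the left finger at (272,243). The wrist pitch joint is at its limit, so I'll grasp with less tool lean and re-grip later.

```bash
python3 -m creep "[[[0,0,0],[-1.5,-5,0],0.2],[[0,0,0],[-1.5,-5,0],0.2],[[0,0,0],[0,0,0],0.2]]"
python3 -c "
from h import *
todo(*grasp(1.03,.35,.07,-.0507))"
```

```text
clock: 7.3
tool_pos: [0.5171, -0.3399, 0.2358]
ee_rot: [[0.874, -0.228, 0.43], [-0.215, -0.973, -0.08], [0.436, -0.023, -0.899]]
force: [0.8, 0.5, 0.7]
gripper_width: 0.602
grip_force: 0.0
t 7.3 trans now-frame [-0.0337 -0.0559  0.0561] world [ 0.0074  0.0572 -0.0639] target-frame [-0.0279 -0.0574  0.0579] rotvec [-1.42 -5.82  0.  ] 5.995081070540793 q [ 33.  32.   3. 115. -53.  15. -19.] w 0.6023887629797192 0.0 F [0.8 0.5 0.7]
grip pt: lean 0.3678285053878652 rad 0.16356567158680474 yh -0.10852772007904166 tool lean 0.4516635234699924
```

```bash
python3 -m creep "[[[0,0,0],[-1.4,-5.8,0],0.2],[[-0.014,-0.029,0.029],[0,0,0],0.2],[[-0.014,-0.029,0.029],[0,0,0],0.2],[[0,0,0],[0,0,0],0.2],[[0,0,0],[0,0,0],0.2]]"
python3 -c "
from h import *
todo(*grasp(1.03,.35,.0,-.0507))"
```

```text
clock: 7.8
tool_pos: [0.5237, -0.2796, 0.1689]
ee_rot: [[0.905, -0.236, 0.354], [-0.226, -0.972, -0.069], [0.36, -0.017, -0.933]]
force: [1.3, -1.5, 0.6]
gripper_width: 0.599
grip_force: 0.0
t 7.8 trans now-frame [0.0012 0.004  0.0677] world [ 0.0241 -0.0088 -0.0628] target-frame [0.0025 0.0029 0.0678] rotvec [-0.97 -1.08 -0.27] 1.4729925927185692 q [ 28.  37.  -2. 119. -55.   6. -23.] w 0.5985775809090015 0.0 F [ 1.3 -1.5  0.6]
grip pt: lean 0.6475119468544455 rad 0.10827785989169705 yh -0.04816082900138564 tool lean 0.36883430044782545
```

```bash
python3 -m creep "[[[0.001,0.003,0.033],[0,0,0],0.2],[[0.001,0.002,0.033],[0,0,0],0.2],[[0,0,0],[0,0,0],0.2]]"
python3 -c "
from h import *
todo(*grasp(1.03,.35,.0,-.0507))"
```

```text
clock: 8.1
tool_pos: [0.5529, -0.2969, 0.1132]
ee_rot: [[0.909, -0.239, 0.342], [-0.23, -0.971, -0.066], [0.347, -0.019, -0.938]]
force: [-0.7, 0.0, 0.1]
gripper_width: 0.602
grip_force: 0.0
t 8.1 trans now-frame [-0.009  -0.0069  0.0044] world [-0.005   0.0085 -0.0071] target-frame [-0.0089 -0.007   0.0043] rotvec [-0.98 -0.28 -0.42] 1.10179472549823 q [ 30.  44.  -5. 115. -57.   2. -20.] w 0.6024345952123115 0.0 F [-0.7  0.   0.1]
grip pt: lean 0.8150406890802345 rad 0.04485913543175506 yh -0.058056055595211556 tool lean 0.35495105462937093
```

```bash
python3 -m creep "[[[0,0,0],[0,-5,0],0.2],[[-0.011,-0.006,0],[0,0,0],0.2],[[0,0,0],[0,0,0],0.2]]"
python3 -c "
from h import *
todo(*grasp(1.03,.27,.0,-.0507))"
```

```text
clock: 8.4
tool_pos: [0.5419, -0.2856, 0.1094]
ee_rot: [[0.929, -0.235, 0.284], [-0.231, -0.972, -0.049], [0.288, -0.02, -0.957]]
force: [-0.6, 0.5, -0.3]
gripper_width: 0.598
grip_force: 0.0
t 8.4 trans now-frame [0.0038 0.0014 0.0051] world [ 0.0046 -0.0025 -0.0038] target-frame [0.0039 0.0013 0.005 ] rotvec [-1.12 -1.27 -0.18] 1.7017424232605134 q [ 23.  45.   4. 114. -57.   9. -22.] w 0.5981431839350484 0.0 F [-0.6  0.5 -0.3]
grip pt: lean 1.0239246937554725 rad 0.052593569137049205 yh -0.0497614373431321 tool lean 0.2921151627567682
```

```bash
python3 -m creep "[[[0.003,0.001,0.004],[0,0,0],0.2],[[0,0,0],[0,0,0],-1],[[0,0,0],[0,0,0],-1],[[0,0,0],[0,0,0],-1],[[0,0,0],[0,0,0],-1]]" >/dev/null;  python3 -m creep "[[[0,0,0],[0,0,0],-1],[[0,0,0],[0,0,0],-1]]"
python3 - <<'E'
from h import *
todo(*grasp(1.03,.27,.0,-.0507))
cv2.imwrite("pics/t5.png",manip.capture("top"));cv2.imwrite("pics/w5.png",manip.capture("wrist"))
E
```

```text
clock: 9.1
tool_pos: [0.5468, -0.2869, 0.1055]
ee_rot: [[0.93, -0.234, 0.284], [-0.23, -0.972, -0.048], [0.288, -0.02, -0.957]]
force: [-0.6, 1.2, 2.8]
gripper_width: 0.111
grip_force: 61.2
t 9.1 trans now-frame [ 0.      0.0011 -0.0002] world [-0.0003 -0.0011  0.0002] target-frame [ 0.      0.0011 -0.0002] rotvec [-1.18 -1.26 -0.14] 1.7299869147705398 q [ 23.  45.   5. 114. -57.   9. -22.] w 0.11110928638784738 61.216464042663574 F [-0.6  1.2  2.8]
grip pt: lean 1.0398509892919245 rad 0.046178159139017017 yh -0.049936297813202045 tool lean 0.2919480983926826
```

```bash
python3 -m creep "[[[0.0024,0,-0.0041],[0,-7.8,0],-1],[[0.0024,0,-0.0041],[0,-7.8,0],-1],[[0.0024,0,-0.0041],[0,-7.8,0],-1],[[0,0,0],[0,0,0],-1],[[0,0,0],[0,0,0],-1]]"
python3 -c "
from h import *
todo(*grasp(.62,-.12,.0,-.0507))"
```

```text
clock: 9.7
tool_pos: [0.547, -0.2875, 0.1104]
ee_rot: [[0.972, -0.233, -0.019], [-0.233, -0.972, 0.042], [-0.028, -0.036, -0.999]]
force: [-15.5, 5.4, 24.7]
gripper_width: 0.106
grip_force: 66.6
t 9.7 trans now-frame [ 0.0048  0.0004 -0.0086] world [ 0.0048 -0.0018  0.0084] target-frame [ 0.004   0.0006 -0.009 ] rotvec [-2.04 -5.25  0.39] 5.643930976601255 q [  7.  54.  35.  96. -42.  47. -42.] w 0.10593871784525795 66.61333680152893 F [-15.5   5.4  24.7]
grip pt: lean 0.8554036643005838 rad 0.04438000723221057 yh -0.050732996503398554 tool lean -0.02847860587516853
```

```bash
python3 -m creep "[[[0.002,0,-0.004],[0,0,0],-1],[[0.002,0,-0.004],[0,-2,0],-1],[[0,0,0],[0,0,0],-1]]"
python3 -c "
from h import *
todo(*grasp(.42,-.32,.0,-.0507))"
```

```text
clock: 10.0
tool_pos: [0.5493, -0.287, 0.1139]
ee_rot: [[0.97, -0.234, -0.059], [-0.231, -0.971, 0.053], [-0.07, -0.038, -0.997]]
force: [-11.0, 2.3, -0.3]
gripper_width: 0.105
grip_force: 63.0
t 10.0 trans now-frame [ 0.0066  0.0013 -0.0109] world [ 0.0067 -0.0034  0.0104] target-frame [ 0.0037  0.0017 -0.0121] rotvec [ -2.1  -14.33   0.62] 14.49351408758972 q [  6.  55.  36.  93. -40.  51. -45.] w 0.10546649197083008 62.95357704162598 F [-11.    2.3  -0.3]
grip pt: lean 0.7556207817233906 rad 0.0446751696090226 yh -0.04974059655658107 tool lean -0.0700245485867004
```

```bash
python3 -m creep "[[[0.0015,0,-0.0025],[0,-4,0],-1],[[0.0015,0,-0.0025],[0,-4,0],-1],[[0.0015,0,-0.0025],[0,-4,0],-1],[[0,0,0],[0,0,0],-1],[[0,0,0],[0,0,0],-1]]"
python3 -c "
from h import *
todo(*grasp(.42,-.32,.0,-.0507))"
```

```text
clock: 10.5
tool_pos: [0.5543, -0.288, 0.1208]
ee_rot: [[0.936, -0.236, -0.261], [-0.216, -0.971, 0.102], [-0.277, -0.039, -0.96]]
force: [-12.4, 4.7, -2.5]
gripper_width: 0.106
grip_force: 62.1
t 10.5 trans now-frame [ 0.0012  0.0017 -0.004 ] world [ 0.0017 -0.0024  0.0034] target-frame [ 0.0011  0.0019 -0.004 ] rotvec [-2.1  -2.22  0.75] 3.145546139242539 q [  6.  61.  39.  78. -33.  69. -53.] w 0.10647686465098581 62.10740089416504 F [-12.4   4.7  -2.5]
grip pt: lean 0.5102479764359483 rad 0.04443976756888755 yh -0.04951066648115252 tool lean -0.2814645961983011
```

```bash
python3 -m creep "[[[0.0015,0,-0.0025],[0,-4,0],-1],[[0.0015,0,-0.0025],[0,-4,0],-1],[[0.0015,0,-0.0025],[0,-4,0],-1],[[0.001,0,-0.002],[0,-3,0],-1],[[0,0,0],[0,0,0],-1]]"
python3 -c "
from h import *
todo(*grasp(.21,-.53,.0,-.0507))"
```

```text
clock: 11.0
tool_pos: [0.564, -0.2909, 0.1276]
ee_rot: [[0.836, -0.237, -0.495], [-0.184, -0.971, 0.154], [-0.517, -0.038, -0.855]]
force: [-13.7, 4.7, -4.6]
gripper_width: 0.108
grip_force: 60.7
t 11.0 trans now-frame [-0.0026  0.0013  0.0001] world [-0.0026 -0.0008  0.0012] target-frame [-0.0026  0.0014  0.0001] rotvec [-1.84  0.8   1.15] 2.3114254220163652 q [  9.  70.  40.  58. -27.  93. -60.] w 0.10766457413915631 60.709442496299744 F [-13.7   4.7  -4.6]
grip pt: lean 0.16053936359763632 rad 0.044163803631442206 yh -0.049936186917366676 tool lean -0.5442447165135407
```

```bash
python3 -m creep "[[[0,-0.01,0.0003],[0,0,0],-1],[[0,-0.01,0.0003],[0,0,0],-1],[[0,-0.01,0.0003],[0,0,0],-1],[[0,-0.006,0.0003],[0,0,0],-1],[[0,0,0],[0,0,0],-1]]"
python3 -c "
from h import *
todo(*grasp(.21,-.53,.0,-.01))"
python3 -m creep "[[[0,-0.003,0],[0,0,0],-1],[[0,-0.003,0],[0,0,0],-1],[[0,0,0],[0,0,0],-1]]"
python3 -c "
from h import *
todo(*grasp(.21,-.53,.0,-.01))"
```

```text
clock: 11.5
tool_pos: [0.5727, -0.2557, 0.1277]
ee_rot: [[0.839, -0.236, -0.491], [-0.184, -0.971, 0.151], [-0.513, -0.036, -0.858]]
force: [-9.3, 3.2, -8.5]
gripper_width: 0.107
grip_force: 61.0
t 11.5 trans now-frame [-0.0026 -0.003   0.0003] world [-0.0016  0.0035  0.0012] target-frame [-0.0027 -0.003   0.0002] rotvec [-1.73  0.49  1.17] 2.1464351780762834 q [  6.  69.  40.  60. -28.  92. -62.] w 0.10686601401364898 60.97378849983215 F [-9.3  3.2 -8.5]
grip pt: lean 0.16029314595617214 rad 0.044273639884529745 yh -0.013554378499513063 tool lean -0.5388639987757928
clock: 11.8
tool_pos: [0.5739, -0.2509, 0.1277]
ee_rot: [[0.839, -0.236, -0.491], [-0.185, -0.971, 0.15], [-0.512, -0.035, -0.858]]
force: [-9.6, 1.3, -10.5]
gripper_width: 0.108
grip_force: 60.8
t 11.8 trans now-frame [-0.0027  0.0019  0.0002] world [-0.0028 -0.0013  0.0012] target-frame [-0.0027  0.002   0.0002] rotvec [-1.69  0.46  1.1 ] 2.0694928454829755 q [  5.  69.  40.  60. -28.  92. -63.] w 0.1080406862149244 60.83407759666443 F [ -9.6   1.3 -10.5]
grip pt: lean 0.16004496779693125 rad 0.044299895560130295 yh -0.008594559713857867 tool lean -0.5383700941785622
```

```bash
for i in 1 2; do python3 -m creep "[[[0,-0.002,0],[0,0,0],-1],[[0,0,0],[0,0,0],-1]]" | grep -E "tool_pos|force"; done
```

```text
tool_pos: [0.5743, -0.2492, 0.1277]
force: [-10.1, 0.9, -10.4]
grip_force: 60.8
tool_pos: [0.5744, -0.2487, 0.1277]
force: [-9.4, -1.6, -11.0]
grip_force: 61.0
```

```bash
for i in 1 2; do python3 -m creep "[[[0,-0.003,0],[0,0,0],-1],[[0,0,0],[0,0,0],-1]]" | grep -E "tool_pos|force"; done
python3 - <<'E'
from h import *
todo(*grasp(.21,-.53,.0,-.01))
cv2.imwrite("pics/t6.png",manip.capture("top"))
E
```

```text
tool_pos: [0.5745, -0.2483, 0.1279]
force: [-11.1, -6.7, -12.4]
grip_force: 61.1
tool_pos: [0.5745, -0.248, 0.1279]
force: [-10.9, -11.6, -13.9]
grip_force: 61.2
t 12.6 trans now-frame [-0.0025  0.0049  0.0003] world [-0.0034 -0.0042  0.0009] target-frame [-0.0025  0.0049  0.0004] rotvec [-1.11  0.36  0.67] 1.3424458688520464 q [  5.  69.  40.  60. -28.  92. -63.] w 0.1089187041898488 61.161730885505676 F [-10.9 -11.6 -13.9]
grip pt: lean 0.1614051518378354 rad 0.04459606130417042 yh -0.005447035604611075 tool lean -0.5363980097232023
```

```bash
python3 -m creep "[[[0,0.005,0],[0,0,0],-1],[[0,0,0],[0,0,0],-1],[[0,0,0],[0,0,0],-0.4],[[0,0,0],[0,0,0],-0.3],[[0,0,0],[0,0,0],-0.2]]"
python3 -c "
from h import *
todo(*grasp(.19,.19,.0,-.0055))"
python3 -m creep "[[[0.0026,0,0],[0,8,0],-0.2],[[0.0026,0,0],[0,8,0],-0.2],[[0.0026,0,0],[0,8,0],-0.2],[[0.0026,0,0],[0,8,0],-0.2],[[0.0026,0,0],[0,8,0],-0.2]]"
python3 - <<'E'
from h import *
todo(*grasp(.19,.19,.0,-.0055))
cv2.imwrite("pics/t7.png",manip.capture("top"))
E
```

```text
clock: 13.15
tool_pos: [0.5811, -0.2462, 0.131]
ee_rot: [[0.847, -0.231, -0.479], [-0.182, -0.972, 0.146], [-0.499, -0.036, -0.866]]
force: [0.5, 0.7, 0.2]
gripper_width: 0.4
grip_force: 0.0
t 13.15 trans now-frame [0.0069 0.0038 0.0008] world [ 0.0046 -0.0049 -0.0042] target-frame [0.0047 0.0036 0.0052] rotvec [-2.04 40.85  0.76] 40.9085414315608 q [  5.  69.  40.  60. -29.  92. -63.] w 0.40030205001413216 0.0 F [0.5 0.7 0.2]
grip pt: lean 0.029887944585929523 rad 0.04725247858932276 yh -0.0023812003032287997 tool lean -0.523404637146618
clock: 13.65
tool_pos: [0.5935, -0.2492, 0.1293]
ee_rot: [[0.956, -0.23, 0.179], [-0.233, -0.973, -0.008], [0.176, -0.034, -0.984]]
force: [1.7, 0.8, -0.7]
gripper_width: 0.401
grip_force: 0.0
t 13.65 trans now-frame [-0.0075  0.0037  0.0011] world [-0.0078 -0.0019 -0.0025] target-frame [-0.0075  0.0037  0.0011] rotvec [-1.97  0.74  0.07] 2.103520936928983 q [  5.  48.  28. 103. -51.  32. -37.] w 0.4009148118445586 0.0 F [ 1.7  0.8 -0.7]
grip pt: lean 0.027113594620300826 rad 0.04776089917040638 yh -0.0024687854245310135 tool lean 0.1770213747535279
```

```bash
python3 -m creep "[[[-0.004,0.002,-0.035],[0,0,0],-0.2],[[-0.0035,0.0017,-0.035],[0,0,0],-0.2],[[0,0,0],[0,0,0],-0.2],[[0,0,0],[0,0,0],-0.2]]"
python3 - <<'E'
from h import *
import json
todo(*grasp(.19,.19,.0,-.0055))
m=manip.camera_model("wrist");json.dump({k:(np.array(v).tolist()) for k,v in m.items()},open("w8.json","w"))
w=manip.capture("wrist");t=manip.capture("top");s=manip.capture("scene")
for n,i in zip("wts",(w,t,s)):cv2.imwrite(f"pics/{n}8.png",i)
def px(p,m):
    E=np.linalg.inv(m["extrinsics"]);c=E[:3,:3]@p+E[:3,3];return int(m["fx"]*c[0]/c[2]+m["cx"]),int(m["fy"]*c[1]/c[2]+m["cy"])
p=O+ey*-.01+ez*.05
o=[]
for n,im,mm,f,h in(("w",w,m,5,50),("t",t,manip.camera_model("top"),8,31),("s",s,manip.camera_model("scene"),8,31)):
    u,v=px(p,mm);h2=h
    c=im[max(v-h,0):v+h,u-h:u+h];print(n,u,v,"crop0",u-h,max(v-h,0),"scale",f);o.append(cv2.resize(c,(400,300) if 0 else (390,390),interpolation=cv2.INTER_CUBIC))
cv2.imwrite("pics/m8.png",np.hstack(o[:2]))
E
```

```text
clock: 14.1
tool_pos: [0.5737, -0.2509, 0.1965]
ee_rot: [[0.957, -0.231, 0.175], [-0.234, -0.972, -0.004], [0.171, -0.037, -0.985]]
force: [0.1, 0.3, 0.5]
gripper_width: 0.399
grip_force: 0.0
t 14.1 trans now-frame [-0.0004  0.      0.0707] world [ 0.012  -0.0002 -0.0697] target-frame [-0.0017 -0.0026  0.0707] rotvec [-2.16  1.05  0.02] 2.402619052226956 q [  2.  43.  34. 103. -45.  39. -41.] w 0.3986923513706825 0.0 F [0.1 0.3 0.5]
grip pt: lean 0.17242461134783402 rad 0.11666107553656858 yh -0.00884982541852289 tool lean 0.17165062396659242
w 323 212 crop0 273 162 scale 5
t 426 206 crop0 395 175 scale 8
s 234 169 crop0 203 138 scale 8
```

View pics/m8.png

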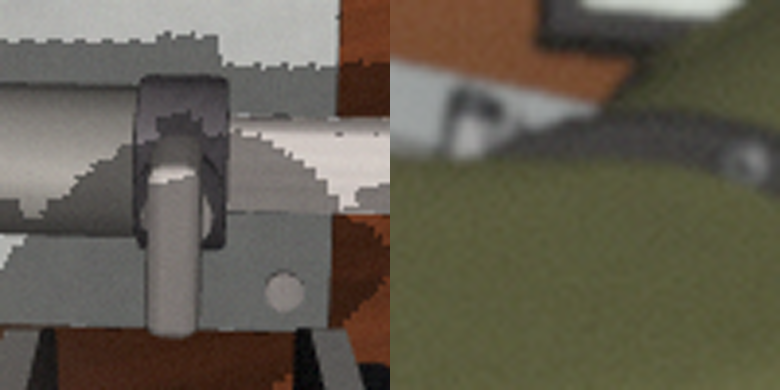

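The last picture shows the collar flush with the hub at column 137. The bar points towards the camera, with its long face between rows about 185 and 335 and columns 148 to 200. I'll work out its lean from the end rows.

Run:
```python
from h import *
import json
from scipy.optimize import brentq
m=json.load(open("w8.json"));m["extrinsics"]=np.array(m["extrinsics"])
def ang(c,r):
    o,d=ray("wrist",273+c[0]/3.9,162+c[1]/3.9,m);q=o-O;x,z,dx,dz=q@ex,q[2],d@ex,d[2]
    t=np.roots([dx*dx+dz*dz,2*(x*dx+z*dz),x*x+z*z-r*r]);t=t.real.min();p=q+d*t
    return np.arctan2(-p@ex,p[2]),p@ey
for c,k in(((174,335),-.285),((172,185),.285),((172,165),.285)):
    a=ang(c,.0604);print(c,"lean",a[0]+k,"yh",a[1], "dbg",a[0])
for c in((150,300),(198,300),(152,200),(194,200)):print(c,ang(c,.0585))
print("stem/collar edges",ang((185,75),.02),ang((137,120),.02),ang((228,120),.02))
g=cv2.imread("pics/w8.png")[:,312:320].mean((1,2));print([(i,int(g[i])) for i in range(180,252)])
```

```text
(174, 335) lean 0.1414046966376819 yh -0.006362898008140532 dbg 0.4264046966376819
(172, 185) lean 0.21826325970771343 yh -0.005998571916413382 dbg -0.06673674029228654
(172, 165) lean 0.16020760481972945 yh -0.005962125049325534 dbg -0.12479239518027051
(150, 300) (np.float64(0.3169883371255525), np.float64(-0.001958119325381972))
(198, 300) (np.float64(0.31387407124254), np.float64(-0.010707576231798138))
(152, 200) (np.float64(-0.01614028010170991), np.float64(-0.0024096414024009642))
(194, 200) (np.float64(-0.017964620368851204), np.float64(-0.009842678962358497))
stem/collar edges (np.float64(-1.2044378126639237), np.float64(-0.006743759363961782)) (np.float64(-0.5171889875489433), np.float64(0.003111941746690472)) (np.float64(-0.529334996794885), np.float64(-0.016200478685123948))
[(180, 96), (181, 60), (182, 47), (183, 55), (184, 61), (185, 70), (186, 71), (187, 76), (188, 79), (189, 82), (190, 86), (191, 76), (192, 63), (193, 64), (194, 65), (195, 67), (196, 76), (197, 81), (198, 76), (199, 77), (200, 80), (201, 81), (202, 82), (203, 86), (204, 107), (205, 149), (206, 179), (207, 184), (208, 150), (209, 117), (210, 116), (211, 116), (212, 117), (213, 116), (214, 116), (215, 117), (216, 117), (217, 117), (218, 117), (219, 118), (220, 116), (221, 117), (222, 117), (223, 117), (224, 117), (225, 117), (226, 116), (227, 117), (228, 116), (229, 116), (230, 115), (231, 116), (232, 117), (233, 115), (234, 115), (235, 116), (236, 117), (237, 116), (238, 116), (239, 116), (240, 116), (241, 116), (242, 116), (243, 117), (244, 115), (245, 116), (246, 113), (247, 95), (248, 58), (249, 37), (250, 36), (251, 35)]
```

```bash
python3 -c "
from h import *
todo(*grasp(.15,.172,.0,-.005))"
```

```text
t 14.25 trans now-frame [0.003  0.0003 0.0686] world [ 0.0145 -0.0011 -0.0671] target-frame [ 0.0027 -0.0024  0.0686] rotvec [-2.21  0.23  0.05] 2.218557741234048 q [  2.  43.  34. 103. -45.  39. -41.] w 0.4006477407952361 0.0 F [ 0.5  0.9 -0.1]
grip pt: lean 0.1859115252395297 rad 0.11455375795077247 yh -0.008097538682795042 tool lean 0.16789411917141814
```

```bash
python3 -m creep "[[[0,0,0],[-2.2,0,0],-0.2],[[0.0014,-0.0012,0.022],[0,0,0],-0.2],[[0.0013,-0.0012,0.022],[0,0,0],-0.2],[[0,0,0.022],[0,0,0],-0.2],[[0,0,0],[0,0,0],-0.2]]"
python3 -c "
from h import *
todo(*grasp(.15,.172,.0,-.005))"
```

```text
clock: 14.75
tool_pos: [0.5851, -0.2498, 0.1266]
ee_rot: [[0.959, -0.237, 0.158], [-0.234, -0.972, -0.037], [0.162, -0.001, -0.987]]
force: [-1.1, 0.2, 0.3]
gripper_width: 0.402
grip_force: 0.0
t 14.75 trans now-frame [ 0.0024  0.0006 -0.0001] world [ 0.0022 -0.0011  0.0004] target-frame [ 0.0024  0.0006 -0.    ] rotvec [-0.08  0.52  0.03] 0.5279510569260171 q [  3.  49.  30. 104. -49.  31. -39.] w 0.4019515115359104 0.0 F [-1.1  0.2  0.3]
grip pt: lean 0.19922181477489495 rad 0.045976507033178834 yh -0.004444783656023458 tool lean 0.16291933137170153
```

```bash
python3 -m creep "[[[0.0024,0,0],[0,0,0],-0.2],[[0,0,0],[0,0,0],-1],[[0,0,0],[0,0,0],-1],[[0,0,0],[0,0,0],-1],[[0,0,0],[0,0,0],-1]]"
python3 -c "
from h import *
todo(*grasp(.2,.2,.0,-.005))"
```

```text
clock: 15.25
tool_pos: [0.5894, -0.2528, 0.1321]
ee_rot: [[0.957, -0.238, 0.166], [-0.235, -0.971, -0.042], [0.171, 0.001, -0.985]]
force: [-0.5, 0.8, 4.1]
gripper_width: 0.105
grip_force: 60.1
t 15.25 trans now-frame [-0.0051 -0.0012  0.0046] world [-0.0038  0.0022 -0.0054] target-frame [-0.0052 -0.0012  0.0044] rotvec [ 0.08  1.6  -0.02] 1.605014192728163 q [  3.  48.  30. 103. -49.  32. -39.] w 0.10524566048281768 60.114136934280396 F [-0.5  0.8  4.1]
grip pt: lean 0.08638731762279925 rad 0.0507546350161686 yh -0.00619782315272009 tool lean 0.17202375304046136
```

```bash
cat > meas.py <<'E'
from h import *
manip.sense();m=manip.camera_model("wrist");im=manip.capture("wrist")
import sys;cv2.imwrite(f"pics/{sys.argv[1]}.png",im)
todo(*grasp(.2,.2,.0,-.005))
E=np.linalg.inv(m["extrinsics"])
def px(p):
    c=E[:3,:3]@p+E[:3,3];return m["fx"]*c[0]/c[2]+m["cx"],m["fy"]*c[1]/c[2]+m["cy"]
def P(lean,a):
    r=-np.sin(lean)*ex+np.cos(lean)*ez;t=np.cos(lean)*ex+np.sin(lean)*ez;return O+ey*-.0065+.058*r+a*t
for l in(.0,.1,.2,.3):print(l,"far end",np.round(px(P(l,.017)),1),"near",np.round(px(P(l,-.017)),1))
u=int(px(P(.15,.017))[0]);g=im[:,u-3:u+4].mean((1,2)).astype(int);print(u,[(i,int(g[i])) for i in range(180,300,1)])
E
python3 meas.py w9
```

```text
t 15.3 trans now-frame [-0.0051 -0.0013  0.0046] world [-0.0038  0.0022 -0.0054] target-frame [-0.0052 -0.0012  0.0044] rotvec [ 0.08  1.6  -0.03] 1.606513447320337 q [  3.  48.  30. 103. -49.  32. -39.] w 0.10252899490659496 60.23331642150879 F [0.4 1.1 6.7]
grip pt: lean 0.08634129252938125 rad 0.050731022350075386 yh -0.006223524020111911 tool lean 0.17199620190037612
0.0 far end [318.9 239.7] near [318.9 307.2]
0.1 far end [318.9 252.7] near [318.9 315.8]
0.2 far end [318.9 265.6] near [318.8 323. ]
0.3 far end [318.9 278. ] near [318.8 328.7]
318 [(180, 179), (181, 179), (182, 178), (183, 178), (184, 179), (185, 177), (186, 177), (187, 175), (188, 141), (189, 98), (190, 97), (191, 97), (192, 98), (193, 99), (194, 99), (195, 100), (196, 99), (197, 99), (198, 101), (199, 99), (200, 98), (201, 98), (202, 98), (203, 98), (204, 97), (205, 96), (206, 97), (207, 98), (208, 98), (209, 99), (210, 98), (211, 97), (212, 58), (213, 31), (214, 38), (215, 39), (216, 40), (217, 43), (218, 44), (219, 45), (220, 48), (221, 48), (222, 52), (223, 51), (224, 53), (225, 54), (226, 56), (227, 55), (228, 58), (229, 58), (230, 59), (231, 59), (232, 58), (233, 60), (234, 59), (235, 62), (236, 63), (237, 63), (238, 62), (239, 64), (240, 63), (241, 42), (242, 62), (243, 72), (244, 72), (245, 74), (246, 75), (247, 75), (248, 75), (249, 75), (250, 76), (251, 78), (252, 76), (253, 76), (254, 75), (255, 75), (256, 76), (257, 77), (258, 80), (259, 91), (260, 101), (261, 110), (262, 117), (263, 118), (264, 119), (265, 117), (266, 118), (267, 119), (268, 119), (269, 117), (270, 118), (271, 117), (272, 118), (273, 117), (274, 118), (275, 118), (276, 117), (277, 116), (278, 117), (279, 117), (280, 118), (281, 116), (282, 116), (283, 116), (284, 117), (285, 116), (286, 116), (287, 115), (288, 115), (289, 115), (290, 114), (291, 115), (292, 114), (293, 115), (294, 114), (295, 113), (296, 113), (297, 113), (298, 113), (299, 112)]
```

```bash
python3 -m creep "[[[-0.002,-0.001,0],[0,2,0],-1],[[-0.002,-0.001,0],[0,1,0],-1],[[0,0,0],[0,0,0],-1],[[0,0,0],[0,0,0],-1]]" | grep force; python3 meas.py w10 | cut -c1-420
```

```text
force: [1.5, -3.6, 6.0]
grip_force: 60.1
t 15.75 trans now-frame [-0.003  -0.0011  0.0046] world [-0.0016  0.0015 -0.0052] target-frame [-0.0029 -0.001   0.0047] rotvec [ 0.26 -1.58 -0.07] 1.600470198617169 q [  5.  47.  25. 107. -52.  25. -35.] w 0.1020592865551173 60.21417438983917 F [ 2.3 -4.   5.6]
grip pt: lean 0.1528708941225547 rad 0.05078406337016766 yh -0.005954180879242657 tool lean 0.2275409748423639
0.0 far end [319.4 231.2] near [319.6 300.7]
0.1 far end [319.5 244.2] near [319.5 310. ]
0.2 far end [319.5 257.3] near [319.5 318. ]
0.3 far end [319.6 270. ] near [319.4 324.6]
319 [(180, 181), (181, 182), (182, 182), (183, 181), (184, 180), (185, 180), (186, 178), (187, 178), (188, 179), (189, 177), (190, 178), (191, 176), (192, 176), (193, 176), (194, 164), (195, 130), (196, 98), (197, 98), (198, 99), (199, 100), (200, 100), (201, 100), (202, 100), (203, 99), (204, 99), (205, 98), (206, 98), (207, 99), (208, 98), (209, 97), (210, 98), (211, 76), (212, 33), (213, 45), (214, 47), (215, 52),
```

```bash
python3 -m creep "[[[0,0.0004,0],[0,0,8],-1],[[0,0.0004,0],[0,0,8],-1],[[0,0.0004,0],[0,0,8],-1],[[0,0.0004,0],[0,0,8],-1],[[0,0.0004,0],[0,0,8],-1]]" | grep -A9 force; python3 -c "
from h import *
todo(*grasp(.2,.22,.0,-.006,np.deg2rad(86)))"
```

```text
force: [1.4, -4.0, 6.5]
gripper_width: 0.105
grip_force: 60.2
t 16.25 trans now-frame [-0.0029 -0.0008  0.0045] world [-0.      0.0026 -0.0048] target-frame [-0.0026  0.0015  0.0046] rotvec [-0.2  -0.49 45.64] 45.64342510939388 q [  4.  47.  28. 107. -56.  26. -72.] w 0.1051139408320924 60.23189306259155 F [ 1.4 -4.   6.5]
grip pt: lean 0.17142069449877476 rad 0.05062294832598642 yh -0.00839294775560963 tool lean 0.22671158221471213
```

```bash
python3 -m creep "[[[0,0.0004,0],[0,0,8],-1],[[0,0.0004,0],[0,0,8],-1],[[0,0.0004,0],[0,0,8],-1],[[0,0.0004,0],[0,0,8],-1],[[0,0.0004,0],[0,0,8],-1]]" | grep -A9 force; python3 -m creep "[[[0,0.0002,0],[0,0,4],-1],[[0,0,0],[0,0,3],-1],[[0,0,0],[0,0,0],-1]]" | grep -A9 force;  python3 -c "
from h import *
todo(*grasp(.2,.22,.0,-.006,np.deg2rad(86)));print(manip.sense()['wrist_torque'])"
```

```text
force: [1.2, -3.3, 5.6]
gripper_width: 0.102
grip_force: 60.4
force: [-0.4, -4.1, 6.4]
gripper_width: 0.105
grip_force: 60.4
t 17.05 trans now-frame [-0.0038 -0.0015  0.0045] world [ 0.0031  0.0032 -0.0041] target-frame [-0.0038 -0.0016  0.0045] rotvec [-0.26 -0.36 -1.09] 1.1757953962072882 q [   4.   47.   28.  107.  -56.   26. -118.] w 0.10505035280132069 60.448161363601685 F [-0.4 -4.1  6.4]
grip pt: lean 0.22905526802982257 rad 0.05049664764548362 yh -0.009767650936198349 tool lean 0.22486427813094034
[-1.14010802  0.11492866 -0.08215917]
```

```bash
for i in 1 2 3; do python3 -m creep "[[[0,0,0],[0,0,4],-1],[[0,0,0],[0,0,0],-1],[[0,0,0],[0,0,0],-1]]" | grep "^force";  python3 -c "
from h import *
s=manip.sense();C=np.array(s['ee_rot']);print(np.round(s['wrist_torque'],3),'about z',np.array(s['wrist_torque'])@C[:,2],'rot',Ro.from_matrix(target(.22,0,0)[1].T@C).as_rotvec(degrees=True),s['q'][6])"; done
```

```text
force: [-2.2, -4.1, 7.8]
[-1.249  0.343  0.655] about z -0.9260944845956394 rot [-8.96002786e-02  4.44262088e-01  9.08507254e+01] -122.02184705734685
force: [-3.4, -3.0, 8.7]
[-1.45   0.507  1.206] about z -1.5152895696112827 rot [-0.10648543  0.42205193 94.70427006] -125.92458034668519
force: [-3.9, -4.3, 8.9]
[-1.563  0.78   1.757] about z -2.0923642541683254 rot [-0.13233358  0.40214059 98.56399569] -129.8371870405928
```

```bash
python3 -m creep "[[[0,0,0],[0,0,-5],-1],[[0,0,0],[0,0,-3],-1],[[0,0,0],[0,0,0],-1],[[0,0,0],[0,0,0],-0.2],[[0,0,0],[0,0,0],-0.2]]" | grep force; python3 -m creep "[[[0,0,0],[0,0,0],-0.2],[[0,0,-0.03],[0,0,0],-0.2],[[0,0,-0.04],[0,0,0],-0.2],[[0,0,-0.02],[0,0,0],-0.2],[[0,0,0],[0,0,0],-0.2]]"
python3 - <<'E'
from h import *
import json
todo(*grasp(.2,.2,.0,-.006,np.deg2rad(86)))
m=manip.camera_model("wrist");w=manip.capture("wrist");cv2.imwrite("pics/w11.png",w)
json.dump({k:(np.array(v).tolist()) for k,v in m.items()},open("w11.json","w"))
E=np.linalg.inv(m["extrinsics"])
def px(p):
    c=E[:3,:3]@p+E[:3,3];return m["fx"]*c[0]/c[2]+m["cx"],m["fy"]*c[1]/c[2]+m["cy"]
for l in(.05,.2,.35):
    r=-np.sin(l)*ex+np.cos(l)*ez;t=np.cos(l)*ex+np.sin(l)*ez
    print(l,[np.round(px(O+.058*r+a*t+b*ey-.0065*ey),1).tolist() for a,b in((.005,.017),(-.005,.017),(.005,-.017),(-.005,-.017))])
c=np.array(px(O+.058*ez-.0065*ey)).astype(int);g=w.mean(2).astype(int);v0,u0=c[1]-45,c[0]-20
print("rows from",v0,"cols",u0);print(np.array2string(g[v0:v0+90:3,u0-20:u0+50:3],max_line_width=200))
E
```

```text
force: [-0.7, -0.2, 0.2]
grip_force: 0.0
clock: 18.95
tool_pos: [0.5637, -0.2475, 0.22]
ee_rot: [[-0.255, -0.942, 0.217], [-0.967, 0.249, -0.055], [-0.002, -0.224, -0.975]]
force: [-0.7, -0.5, -0.5]
gripper_width: 0.402
grip_force: 0.0
t 18.95 trans now-frame [-0.0014 -0.0005  0.0958] world [ 0.0216 -0.004  -0.0932] target-frame [-0.001  -0.0031  0.0957] rotvec [-1.47 -0.13 -5.01] 5.226268466588903 q [  -1.   39.   36.  107.  -46.   35. -131.] w 0.40175596873174524 0.0 F [-0.7 -0.5 -0.5]
grip pt: lean 0.22452825219411143 rad 0.14174514767709098 yh -0.007189497717513256 tool lean 0.2257840058298091
0.05 [[298.1, 236.1], [310.2, 236.8], [296.4, 196.2], [309.0, 196.6]]
0.2 [[308.6, 236.8], [321.0, 236.7], [307.4, 196.6], [320.4, 196.5]]
0.35 [[319.4, 236.8], [331.7, 235.9], [318.7, 196.6], [331.6, 195.9]]
rows from 171 cols 279
[[ 47  46  10  13   2  82  84  80 192 192 194 192 191 193 196 198 155 242 244 243 242 237 241 230]
 [ 46  48  17  43  79  83  83  81 183 196 191 193 192 194 194 195 149 242 243 241 242 237 240 177]
 [ 84  82  82  85  82  82  82  81 182 199 197 190 195 194 193 196
[... 2007 characters left out ...]
3 136]
 [ 88  89  84  84  90  95  95  91  95 139 186  61  61  58  60 134 153 169 172 178 169 163 152 140]
 [ 84  92  87  89  80  93  94  95  88  61  64  66  61  61  62 130 152 169 172 177 170 163  95 139]
 [ 86  88  94  84  85  91  88  75  65  37  66  67  67  62  64 130 152 166 174 175 171 161 152 135]
 [ 87  89  90  86  93 100  98 100  39  34  67  66  64  64  65 129 152 166 175 177 171 162 146 134]
 [ 93  92  92  90  90  98  98 102  40  42  67  67  68  62  62 129 151 170 172 178 171 162 149 133]
 [ 95  91  60  60  85 100 100  96  47  36  71  68  64  67  62 128 155 170 169 175 167 161 149 133]
 [ 96  55  61  53 104  98 102  81  48  44  72  70  66  64  64  80 154 167 174 174 168 164  96 132]]
```

```bash
python3 -c "
from plant import manip
print(manip.sign_off())"
```

```text
the job is handed in; nothing more can be done
None
```

I slid the collar up against the hub and turned the thumbscrew to face the flat, by my measurements within about 0.05 rad. I then tightened it clockwise to its stop, released it, backed the arm clear and handed the job in at about 19 s; no verdict came back.

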